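Charge a grinding jar with balls, lid it and clamp it down

TASK

Get the bench mill ready to run: tip all eight steel grinding balls from the small steel beaker into the open grinding jar on the mill, set the aluminium lid on the jar so that it sits flush, and swing the red-handled clamp lever over until its rubber foot rests on the lid. Leave the empty beaker standing upright on the worktop, and the other things on the bench where they are.

Things in the scene. Friction and masses are not known exactly. Their poses are not given: they have to be found in the camera images.
- beaker: Small stainless steel beaker, open at the top, 72 mm tall, a straight cylinder 60 mm in outside diameter (63 mm over the rolled rim), wall 2.5 mm, inside floor 3 mm up; 90 g. Origin: centre of its underside; z runs up its axis to the mouth. At the start it stands on the worktop with the eight balls in it (0.31 kg in all), filled to about 40 mm height.
- ball_0_center (a point): Centre of a steel grinding ball, 20 mm in diameter, 28 g, one of eight alike, at the start in the beaker.
- ball_1_center (a point): Centre of another of the eight balls.
- ball_2_center (a point): Centre of another of the eight balls.
- ball_3_center (a point): Centre of another of the eight balls.
- ball_4_center (a point): Centre of another of the eight balls.
- ball_5_center (a point): Centre of another of the eight balls.
- ball_6_center (a point): Centre of another of the eight balls.
- ball_7_center (a point): Centre of another of the eight balls.
- mill: White bench mill with black feet, fixed to the worktop: a housing 150 mm (its x) by 215 mm (its y), 50 mm tall; front with dark control panel towards its -x. Origin: centre of its underside; z up. On its top, at y = -52 mm, an upright steel grinding jar that cannot move; at y = +38 mm two clamp cheeks (38 mm over both in x, 28 mm in y, up to 178 mm above the worktop) that carry the clamp lever.
- jar_mouth (a point): Centre of the mouth of the grinding jar, at the height of its rim, 105 mm above the worktop; axes as the mill's. The jar is straight: 92 mm outside, 80 mm inside diameter, 49 mm deep inside. The cradle round its foot is 108 mm wide.
- lid: Round aluminium lid, 44 mm tall, 180 g, lying right way up on the worktop: black spigot 75 mm in diameter and 6 mm deep at the bottom, which goes into the jar's mouth (2.5 mm clearance all round); above it a flange 92 mm wide and 8 mm thick, which comes to rest on the jar's rim; above that a round boss to hold it by, 32 mm in diameter and 30 mm tall. Origin: centre of the underside of the spigot; z up its axis. When seated the origin lies 6 mm below the point jar_mouth.
- clamp (a joint): Angle of the clamp lever (rad): 0 = level, its rubber foot resting on the boss of the seated lid; it grows as the lever swings up; at 1.57 the lever is upright, at the start it leans back (1.95 to 2.2), stop at 2.3. It stays where it is left (stiff hinge, about 0.2 N m). Without the lid it goes slightly below 0.
- clamp_pivot (a point): Point on the lever's hinge axis, 162 mm above the worktop; the hinge axis is the x axis of the mill, 90 mm from the jar's axis in the mill's +y.
- clamp_grip (a point): Middle of the lever's red round handle (19 mm in diameter, 45 mm long, along the lever), 127.5 mm from the hinge axis; the end of the handle is at 150 mm. The rest of the lever is a steel bar 16 mm wide and 12 mm thick; the rubber foot stands out 19 mm from the lever's centre line, 90 mm from the axis, and points down when the lever is level. At angle q this point lies 0.1275 cos q towards the mill's -y and 0.1275 sin q above the hinge axis.
- sample_pot: Bystander: specimen pot with orange lid, 63 mm wide, 61 mm tall, origin centre of underside. Leave alone.
- bench_timer: Bystander: white digital timer, 50 x 62 x 21 mm, origin centre of underside. Leave alone.
- tape: Bystander: roll of white tape lying flat, 72 mm wide, 24 mm tall, origin centre of underside. Leave alone.
- tweezers: Bystander: steel forceps lying flat, 128 mm along its y, 26 mm wide, 9 mm tall, origin centre of underside. Leave alone.
Things that resemble listed ones, but are neither listed nor needed, are in the scene too. What is shaped like the beaker but green is not meant.

How it is judged:
On the way:
1. all eight balls are in the grinding jar (horizontal distance between each of ball_0_center, ball_1_center, ball_2_center, ball_3_center, ball_4_center, ball_5_center, ball_6_center, ball_7_center and jar_mouth below 0.04 m and z of ball_0_center in the frame of jar_mouth between -0.052 and -0.01 m and z of ball_1_center in the frame of jar_mouth between -0.052 and -0.01 m and z of ball_2_center in the frame of jar_mouth between -0.052 and -0.01 m and z of ball_3_center in the frame of jar_mouth between -0.052 and -0.01 m and z of ball_4_center in the frame of jar_mouth between -0.052 and -0.01 m and z of ball_5_center in the frame of jar_mouth between -0.052 and -0.01 m and z of ball_6_center in the frame of jar_mouth between -0.052 and -0.01 m and z of ball_7_center in the frame of jar_mouth between -0.052 and -0.01 m), for 0.2 s.
At the end, for the whole second after the job is handed in: All eight balls in the jar; lid seated in its mouth (within 5 mm of centre, flange within 2 mm of the rim, tilt under 0.04 rad) and at rest; clamp lever down on it (-0.03 to 0.05 rad); beaker upright on the worktop (tilt under 0.06 rad, underside within 5 mm of it), at rest (all of step 1 and horizontal distance between lid and jar_mouth below 0.005 m and z of lid in the frame of jar_mouth between -0.009 and -0.004 m and angle between lid's own z axis and vertical below 0.04 rad and value of joint clamp between -0.03 and 0.05 rad and angle between beaker's own z axis and vertical below 0.06 rad and height (world z) of beaker between -0.005 and 0.005 m and linear speed of each of beaker, lid below 0.02 m/s); the robot touches nothing.
It fails at once if the specimen pot is shifted by more than 20 mm (distance of sample_pot from where it was at the start of the episode above 0.02 m).
It fails at once if the timer is shifted by more than 20 mm (distance of bench_timer from where it was at the start of the episode above 0.02 m).
It fails at once if the tape roll is shifted by more than 20 mm (distance of tape from where it was at the start of the episode above 0.02 m).
It fails at once if the pair of forceps is shifted by more than 20 mm (distance of tweezers from where it was at the start of the episode above 0.02 m).
It also fails if it takes over 72 s, if anything falls off the work surface, if the arm or the gripper's body presses on something with over 40 N, if the wrist force passes 120 N, or if a joint passes its speed limit or range.

ROBOT

A 6-joint arm with a two-finger parallel gripper is mounted at the origin on a cart in front of the work surface, level with it; the furniture and walls round the work are solid. World frame = base frame: x ahead of the robot, y to its left, z up, the work surface at z = 0. Lengths are in m, angles in rad, forces in N, time in s.
With the tool pointing down it reaches from about 0.3 to 0.775 m from the base axis. Payload 14.6 kg.
Tool frame: the origin (TCP) lies midway between the tips of the shut fingers; the grasp point (between the pads) lies 19 mm behind it; z points along the fingers, y is the line along which they close (so a half turn about z gives the same grasp; the last joint's range is limited). The gripper opens to 85 mm and grips with 20 to 120 N. Pads are 22 mm wide; open, the fingers measure 114 mm over their backs; the gripper's body (76 mm by 85 mm) begins 54 mm behind the grasp point. The pads swing forward as they close: fully open they stand 13 mm farther back than shut.
Start: joints at [1.18, 0.3, 1.521, -0, 1.321, -0.067], TCP at [0.175, 0.521, 0.231] pointing down, gripper open.
Joint ranges: [-3.03, 3.03], [-0.79, 2.21], [0.23, 2.52], [-1.04, 4.18], [0, 3.07], [-2.55, 2.55]. Speed limits (rad/s): [2.22, 2.22, 2.57, 3.14, 3.14, 3.14].

INTERFACE

Orientations are given as [roll, pitch, yaw] about the fixed x, y, z axes, in that order (R = Rz(yaw) Ry(pitch) Rx(roll)).
In Python, from rig import ctrl, snapshot gives the robot as it stands.
- The arm moves only by the shell command python3 -m crank 'ROWS' [FORCE]. ROWS is JSON, a list of rows, each a list of 7 numbers: the shift along the tool's x, y, z in m, then the turn, a rotation vector about the tool's x, y, z in rad, then the closure in counts, from 0 (fully open) to 255 (shut). In form: [[dx, dy, dz, rx, ry, rz, gripper], ...]. A call has 1 to 20 rows; each row shifts and turns the commanded pose from where the row before left it, along the tool's axes as they then stand; what a row does not reach is not made up. A row lasts 1/12 s, in which the tool goes at most 41.7 mm and 7.16 degrees, less where a joint would pass 70% of its speed; a pose out of reach is approached as far as the arm can. A call with a gripper value outside its range is refused whole. The fingers move at their own pace and stop on an object; FORCE is the grip in N (left out, the last holds). Time passes only in rows, so rows that do not move let the fingers close. It gives the time, the measured TCP pose, the force, the opening and the grip force at its end, in the units of the state.
- ctrl.state(): the state, without advancing time (a new reading comes with each control period).
- snapshot(name): name is "side" or "top" or "wrist"; returns a dict with "color" (384x512x3 uint8, red, green, blue), "camera_matrix" (3x3 intrinsics, pixels), "eye" and "orientation" of the camera in the world. Camera axes: x right, y up, looking along -z (the intrinsics and any distortion apply to the point x, -y, -z); pixel columns grow to the right and rows downward; lengths in m; the calibration is good to about 2 mm. A picture is of the moment at which its call begins. There is no depth.
- ctrl.close_job(): hands the job in; it is judged then, once.
The state is a dict: "clock": time; "q": joint angles; "qvel": joint speeds; "tau": joint torques, N m; "eef_pos": TCP position; "tool_rot": TCP orientation; "wrist_force": force on the tool from outside, world axes, zero at the start; "wrist_torque": the same for the moment, N m; "finger_gap": finger opening in m; "grasp_force": force on a finger pad.
Only numpy, scipy, OpenCV 4.12 (cv2) and the standard library are available. Lean on these libraries where they do the work, as an engineer would, in place of code of your own. Each camera call takes 0.05 s, during which the arm holds its last target. There are 200 camera calls.

## Working session

There is one attempt and no reset: what is moved stays moved. The work goes in short steps, Python scripts to look and compute and a shell command to move; the robot and the scene stay as the last step left them, time stands still between calls to the robot, and variables do not carry over. Pictures are saved under pics/ and viewed, at most 10 in all, crops included, and the job is handed in when it is done.

```bash
ls && mkdir -p pics
python3 - <<'E'
from rig import ctrl, snapshot
import cv2, numpy as np
for n in ("side","top"):
    s=snapshot(n); cv2.imwrite(f"pics/{n}0.png",cv2.cvtColor(s["color"],cv2.COLOR_RGB2BGR))
    print(n,s["camera_matrix"],s["eye"],s["orientation"],[k for k in s])
print(ctrl.state())
E
```

```text
pics
side [[393.31637425   0.         256.23469199]
 [  0.         393.31637425 196.23435216]
 [  0.           0.           1.        ]] [0.49268439 0.94857368 0.80499829] [ 8.93737666e-01 -2.79815561e-03 -3.10122128e+00] ['color', 'camera_matrix', 'eye', 'orientation']
top [[423.53460354   0.         258.84101679]
 [  0.         423.53460354 194.51437129]
 [  0.           0.           1.        ]] [0.46307933 0.12518289 1.27551903] [ 5.07747140e-02 -1.15163906e-03 -1.58955134e+00] ['color', 'camera_matrix', 'eye', 'orientation']
{'clock': 0.1, 'q': array([ 1.18040697e+00,  3.00409503e-01,  1.52153687e+00, -3.05120879e-05,
        1.32068121e+00, -6.66423454e-02]), 'qvel': array([-9.39724672e-05, -2.16774811e-03, -2.59754520e-03,  1.98218287e-04,
        7.34725136e-04, -1.07877854e-03]), 'tau': array([ 4.85115088e-04, -5.44381392e+01, -3.62374234e+01, -6.58254976e-05,
        3.14221244e-03,  5.14890939e-05]), 'eef_pos': array([0.17491739, 0.52122012, 0.2307738 ]), 'tool_rot': array([-3.14055806e+00, -3.94296386e-05,  2.81785319e+00]), 'wrist_force': array([-0.36446242, -0.36424015, -0.28872564]), 'wrist_torque': array([-0.01043634, -0.02298976,  0.0181297 ]), 'grasp_force': 0.0, 'finger_gap': 0.0849981934274792}
```

View pics/top0.png

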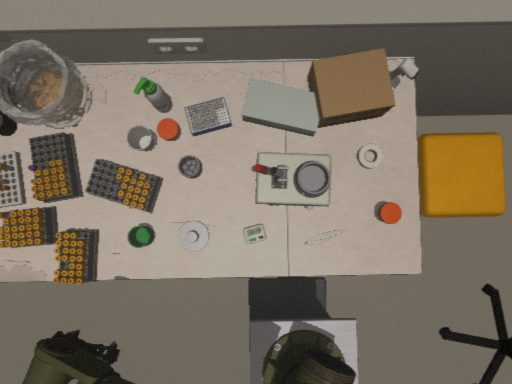

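View pics/side0.png

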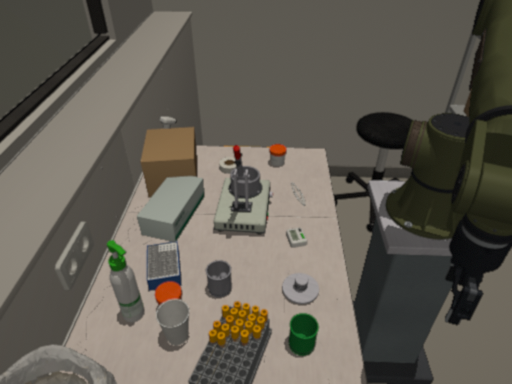

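The top view (20 px ≈ 6 cm) shows these things that could be taken for the beaker: the steel beaker with balls (190,167), a clear glass (141,138) and a green beaker (141,236). I choose (190,167). The lid is at (193,236), the jar at (312,179) and the red handle at (261,169). The side view agrees, with the beaker at (219,278) and the lid at (300,288).

```bash
cat > h.py <<'E'
from rig import ctrl, snapshot
import cv2, numpy as np
from scipy.spatial.transform import Rotation as R
def cam(n):
    s=snapshot(n); s["R"]=R.from_euler("xyz",s["orientation"]).as_matrix(); return s
def ray(s,u,v):
    K=s["camera_matrix"]; d=np.array([(u-K[0,2])/K[0,0],-(v-K[1,2])/K[1,1],-1]); return s["R"]@d
def plane(s,u,v,z):
    d=ray(s,u,v); e=np.array(s["eye"]); return e+d*(z-e[2])/d[2]
def proj(s,p):
    c=s["R"].T@(np.array(p)-s["eye"]); K=s["camera_matrix"]; return K[0,0]*c[0]/-c[2]+K[0,2], K[1,1]*-c[1]/-c[2]+K[1,2]
def tri(s1,a,s2,b):
    e1,e2=np.array(s1["eye"]),np.array(s2["eye"]); d1,d2=ray(s1,*a),ray(s2,*b)
    t=np.linalg.lstsq(np.c_[d1,-d2],e2-e1,rcond=None)[0]; p,q=e1+t[0]*d1,e2+t[1]*d2
    return (p+q)/2,np.linalg.norm(p-q)
def save(s,f,box=None,k=1):
    i=cv2.cvtColor(s["color"],cv2.COLOR_RGB2BGR)
    if box: i=i[box[1]:box[3],box[0]:box[2]]
    cv2.imwrite("pics/"+f,cv2.resize(i,None,fx=k,fy=k,interpolation=cv2.INTER_CUBIC))
def tool():
    s=ctrl.state(); return s, R.from_euler("xyz",s["tool_rot"]).as_matrix()
E
python3 - <<'E'
from h import *
s=cam("top"); save(s,"c1.png",(120,120,345,260),3.5)
g=cv2.cvtColor(s["color"],cv2.COLOR_RGB2GRAY)
for nm,(u,v),z,d in [("beaker",(190,167),.072,.063),("lid",(193,236),.014,.092),("jar",(312,179),.105,.092)]:
    w=28; c=cv2.resize(g[v-w:v+w,u-w:u+w],None,fx=8,fy=8,interpolation=cv2.INTER_CUBIC)
    r=d/2*423.5/(1.2755-z)*8
    h=cv2.HoughCircles(c,cv2.HOUGH_GRADIENT,1,20,param1=80,param2=15,minRadius=int(r*.93),maxRadius=int(r*1.07))
    for x,y,rr in h[0][:2]:
        U,V=u-w+(x+.5)/8-.5,v-w+(y+.5)/8-.5; print(nm,U,V,rr/r,plane(s,U,V,z))
hsv=cv2.cvtColor(s["color"],cv2.COLOR_RGB2HSV)
m=((hsv[...,0]<8)|(hsv[...,0]>172))&(hsv[...,1]>150)
ys,xs=np.nonzero(m[150:200,240:290]); print("red",xs.min()+240,xs.max()+240,ys.min()+150,ys.max()+150,xs.mean()+240,ys.mean()+150)
# mill yaw from its whitish housing outline
for nm,p in (("timer",(255,233)),("pot",(390,212)),("tape",(370,156)),("tweez",(324,237)),("tube rack",(165,190)),("box",(281,106))): print(nm,plane(s,*p,0.02))
E
```

```text
Traceback (most recent call last):
TypeError: 'NoneType' object is not subscriptable
```

View pics/c1.png

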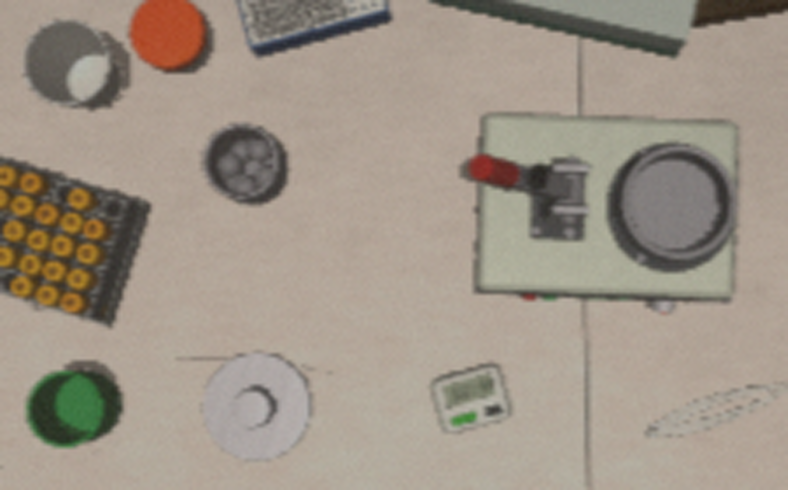

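The crop confirms it: the steel beaker with grey balls is centred at crop (246,164), i.e. pixel (190.3,166.9). The lid flange centre is at (193.4,236), the jar rim at (312,178.9), and the mill top's corners at crop (484,113), (738,122), (733,300), (475,293).

Run:
```python
from h import *
np.set_printoptions(precision=4,suppress=True)
s=cam("top"); t=cam("side")
f=lambda x,y:(120+x/3.5-.36,120+y/3.5-.36)
for nm,p,z in [("beaker",(246,164),.072),("lidflange",(257,406),.014),("lidboss",(253,408),.044),("jar",(672,206),.105),("timer",(471,398),.02),("handle_end",(480,168),.29)]: print(nm,plane(s,*f(*p),z))
C=[plane(s,*f(*p),.05) for p in [(484,113),(738,122),(733,300),(475,293)]]
print("mill c",sum(C)/4,"sizes",np.linalg.norm(C[0]-C[1]),np.linalg.norm(C[1]-C[2]))
for a,b in ((1,0),(2,3)): d=C[b]-C[a]; print("yaw(y axis)",np.arctan2(-d[0],d[1]))
for a,b in ((3,0),(2,1)): d=C[b]-C[a]; print("yaw(x axis)",np.arctan2(d[1],d[0]))
hs=[]
for c,b in ((s,(240,150,290,200)),(t,(220,135,260,185))):
    hsv=cv2.cvtColor(c["color"],cv2.COLOR_RGB2HSV); m=((hsv[...,0]<8)|(hsv[...,0]>172))&(hsv[...,1]>150)
    ys,xs=np.nonzero(m[b[1]:b[3],b[0]:b[2]]); hs.append((xs.mean()+b[0],ys.mean()+b[1])); print(hs[-1],len(xs))
print("handle mid",tri(s,hs[0],t,hs[1]))
print("beaker side rim",plane(t,219,269,.072))
for nm,p in (("pot",(390,212)),("tape",(370,156)),("tweez",(324,237)),("box",(281,130)),("sprayer",(155,95)),("glass",(141,138)),("orange pot", (168,129))): print(nm,plane(s,*p,0.05))
w=cam("wrist"); print(w["camera_matrix"],w["eye"],w["orientation"])
S,T=tool(); print(T, T.T@(np.array(w["eye"])-S["eef_pos"]))
save(w,"w0.png")
```

```text
beaker [0.6079 0.3178 0.072 ]
lidflange [0.4086 0.3199 0.014 ]
lidboss [0.4083 0.3186 0.044 ]
jar [ 0.5643 -0.0245  0.105 ]
timer [0.4122 0.1384 0.02  ]
handle_end [0.5761 0.1267 0.29  ]
mill c [0.5694 0.022  0.05  ] sizes 0.211449562642254 0.1481849981722081
yaw(y axis) -0.05422586083348539
yaw(y axis) -0.045851873782810824
yaw(x axis) -0.06828465977627743
yaw(x axis) -0.05525142841115952
(np.float64(260.2), np.float64(168.06666666666666)) 60
(np.float64(236.52857142857144), np.float64(151.5)) 70
handle mid (array([0.575 , 0.1187, 0.2786]), np.float64(0.0024431666071818886))
beaker side rim [0.606  0.3218 0.072 ]
pot [ 0.4676 -0.2557  0.05  ]
tape [ 0.6315 -0.2031  0.05  ]
tweez [ 0.3992 -0.0629  0.05  ]
box [0.7127 0.0544 0.05  ]
sprayer [0.8231 0.4215 0.05  ]
glass [0.6967 0.4631 0.05  ]
orange pot [0.7218 0.3842 0.05  ]
[[323.8057   0.     252.9552]
 [  0.     323.8057 194.0349]
 [  0.       0.       1.    ]] [0.0971 0.5466 0.3731] [-0.3233  0.0012  1.2466]
[[-0.948   0.3182 -0.0001]
 [ 0.3182  0.948  -0.0004]
 [ 0.     -0.0004 -1.    ]] [ 0.0819 -0.0009 -0.142 ]
```

```bash
python3 -m crank '[[-0.0355,-0.0128,0.0028,0,0,0,0],[-0.0355,-0.0128,0.0028,0,0,0,0],[-0.0355,-0.0128,0.0028,0,0,0,0],[-0.0355,-0.0128,0.0028,0,0,0,0],[-0.0355,-0.0128,0.0028,0,0,0,0],[-0.0355,-0.0128,0.0028,0,0,0,0],[-0.0355,-0.0128,0.0028,0,0,0,0],[-0.0355,-0.0128,0.0028,0,0,0,0],[-0.0355,-0.0128,0.0028,0,0,0,0],[-0.0355,-0.0128,0.0028,0,0,0,0],[-0.0355,-0.0128,0.0028,0,0,0,0]]' && python3 -m crank '[[0,0,0,0,0,0.123,0],[0,0,0,0,0,0.123,0],[0,0,0,0,0,0.123,0],[0,0,0,0,0,0.123,0],[0,0,0,0,0,0.123,0],[0,0,0,0,0,0.123,0],[0,0,0,0,0,0.123,0],[0,0,0,0,0,0.123,0],[0,0,0,0,0,0.123,0],[0,0,0,0,0,0.123,0],[0,0,0,0,0,0.123,0],[0,0,0,0,0,0.123,0],[0,0,0,0,0,0.123,0],[0,0,0,0,0,0.123,0],[0,0,0,0,0,0.123,0],[0,0,0,0,0,0.123,0],[0,0,0,0,0,0.123,0],[0,0,0,0,0,0.123,0],[0,0,0,0,0,0.123,0]]'
python3 - <<'E'
from h import *
np.set_printoptions(precision=4,suppress=True)
S,T=tool(); print(S["q"],S["eef_pos"],S["clock"]); print(T)
t=cam("side"); print("brown box corner",plane(t,197,183,0),plane(t,196,131,.15)); 
s=cam("top"); print("rack edge",plane(s,162,178,.05))
E
```

```text
clock: 1.22
eef_pos: [0.5017, 0.2622, 0.2004]
tool_rot: [3.141, 0.0, 2.818]
wrist_force: [0.1, 0.8, 0.1]
finger_gap: 0.0853
grasp_force: 0.0
clock: 2.8
eef_pos: [0.5004, 0.2637, 0.2004]
tool_rot: [3.142, 0.0, 0.475]
wrist_force: [-0.1, 0.3, -0.6]
finger_gap: 0.0854
grasp_force: 0.0
[ 0.4202  0.3607  1.514  -0.      1.2671  1.5163] [0.5004 0.2637 0.2004] 2.8
[[ 0.8894  0.4571 -0.0002]
 [ 0.4571 -0.8894 -0.0001]
 [-0.0002  0.     -1.    ]]
brown box corner [ 0.7354 -0.1153  0.    ] [ 0.7392 -0.205   0.15  ]
rack edge [0.5786 0.4027 0.05  ]
```

```bash
python3 -m crank '[[0,0,0,0,0.12,0,0],[0,0,0,0,0.12,0,0],[0,0,0,0,0.12,0,0],[0,0,0,0,0.12,0,0],[0,0,0,0,0.12,0,0],[0,0,0,0,0.12,0,0],[0,0,0,0,0.12,0,0],[0,0,0,0,0,0,0],[0,0,0,0,0,0,0]]'
python3 - <<'E'
from h import *
np.set_printoptions(precision=4,suppress=True)
S,T=tool(); print(S["q"],S["eef_pos"]); print(T)
w=cam("wrist"); save(w,"w1.png"); print(proj(w,(.607,.319,.072)))
E
```

```text
clock: 3.65
eef_pos: [0.4998, 0.2656, 0.2003]
tool_rot: [-3.137, -0.807, 0.486]
wrist_force: [-0.3, -1.2, 0.5]
finger_gap: 0.0854
grasp_force: 0.0
[0.3925 0.0749 2.0622 0.3488 0.2123 1.1644] [0.4998 0.2656 0.2003]
[[ 0.6115  0.4701  0.6365]
 [ 0.3231 -0.8826  0.3414]
 [ 0.7223 -0.0031 -0.6916]]
(np.float64(255.84087159329698), np.float64(179.1769339334022))
```

View pics/w1.png

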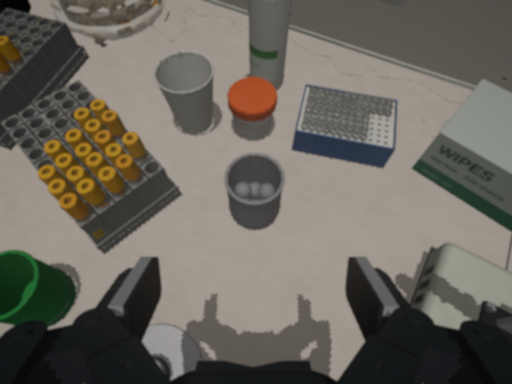

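The wrist view shows the steel beaker with balls, rim centre about (254.5,175), against a predicted (256,179). It is the right object and lies straight ahead of the open fingers.

Run:
```python
from h import *
np.set_printoptions(precision=4,suppress=True)
S,T=tool(); w=cam("wrist")
print(plane(w,254.5,175,.072), "lid flange?", )
B=(np.array([.607,.319,.072])+plane(w,254.5,175,.072))/2; B[2]=.048
tz=T[:,2]; goal=B+.023*tz; pre=goal-.11*tz
print(B,goal,pre,"delta tool",T.T@(pre-S["eef_pos"]))
```

```text
[0.6119 0.323  0.072 ] lid flange?
[0.6094 0.321  0.048 ] [0.6241 0.3289 0.0321] [0.554  0.2913 0.1081] delta tool [-0.0261  0.003   0.107 ]
```

```bash
python3 -m crank '[[-0.0065,0.0007,0.0267,0,0,0,0],[-0.0065,0.0007,0.0267,0,0,0,0],[-0.0065,0.0008,0.0267,0,0,0,0],[-0.0065,0.0008,0.0267,0,0,0,0],[0,0,0,0,0,0,0],[0,0,0,0,0,0,0]]'
python3 - <<'E'
from h import *
np.set_printoptions(precision=4,suppress=True)
S,T=tool(); print(S["q"]); w=cam("wrist")
g=cv2.cvtColor(w["color"],cv2.COLOR_RGB2GRAY); print("pred",proj(w,(.6094,.321,.072)),proj(w,(.6094,.321,0)))
save(w,"w2.png",(150,80,380,300),2.5)
goal=np.array([.6241,.3289,.0321]); print("delta",T.T@(goal-S["eef_pos"]),T[:,2])
E
```

```text
clock: 4.25
eef_pos: [0.538, 0.2862, 0.1367]
tool_rot: [-3.127, -0.812, 0.484]
wrist_force: [-0.9, -0.2, 0.1]
finger_gap: 0.085
grasp_force: 0.0
[0.3979 0.2826 2.0008 1.0095 0.0908 0.5041]
pred (np.float64(257.0546953309641), np.float64(183.26055254802577)) (np.float64(256.92767808052673), np.float64(219.7507659816403))
delta [-0.0099  0.0043  0.1416] [ 0.6358  0.3505 -0.6876]
```

View pics/w2.png

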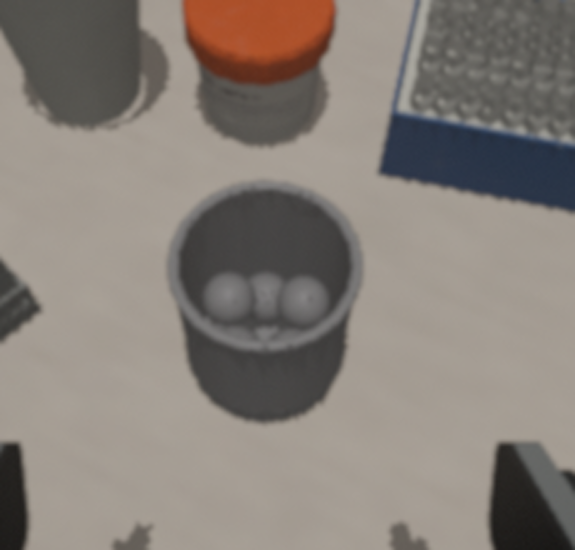

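The crop shows the beaker rim centre about (257,186) full-frame, against a predicted (257,183), so its position holds. The wrist is nearly singular here (q5≈0.09), so I'll approach from an azimuth rotated leftward.

```bash
python3 -m crank '[[0,0,-0.01,0.076,0,-0.072,0],[0,0,-0.01,0.076,0,-0.072,0],[0,0,0,0.076,0,-0.072,0],[0,0,0,0.076,0,-0.072,0],[0,0,0,0.076,0,-0.072,0],[0,0,0,0.076,0,-0.072,0],[0,0,0,0,0,0,0],[0,0,0,0,0.09,0,0],[0,0,0,0,0.09,0,0],[0,0,0,0,0,0,0],[0,0,0,0,0,0,0]]'
cat > goto.py <<'E'
from h import *
np.set_printoptions(precision=4,suppress=True)
def rep():
    S,T=tool(); tz=T[:,2]; print("q",S["q"],"tcp",S["eef_pos"],"az",np.degrees(np.arctan2(tz[1],tz[0])),"a",np.degrees(np.arcsin(-tz[2]))); print(T); return S,T
E
python3 - <<'E'
from goto import *
S,T=rep(); B=np.array([.6105,.321,.046]); goal=B+.024*T[:,2]
print("delta",T.T@(goal-S["eef_pos"])); print("up in tool",T[2])
E
```

```text
clock: 5.22
eef_pos: [0.5262, 0.2786, 0.1463]
tool_rot: [-3.117, -0.987, 1.061]
wrist_force: [-0.2, -0.8, -0.4]
finger_gap: 0.0852
grasp_force: 0.0
q [ 0.139   0.3504  1.9821  1.4762  0.7515 -0.513 ] tcp [0.5262 0.2786 0.1463] az 62.499244079211465 a 33.43617779419306
[[ 0.2687  0.8828  0.3853]
 [ 0.4812 -0.4696  0.7402]
 [ 0.8344 -0.0135 -0.551 ]]
delta [-0.0406  0.0558  0.1431]
up in tool [ 0.8344 -0.0135 -0.551 ]
```

```bash
python3 -m crank '[[-0.0136,0.0186,0.012,0,0,0,0],[-0.0135,0.0186,0.012,0,0,0,0],[-0.0135,0.0186,0.012,0,0,0,0],[0,0,0,0,0,0,0],[0,0,0,0,0,0,0]]'
python3 - <<'E'
from goto import *
S,T=rep(); B=np.array([.6105,.321,.046]); goal=B+.024*T[:,2]
print("delta",T.T@(goal-S["eef_pos"]))
w=cam("wrist"); print(proj(w,(.6105,.321,.072))); save(w,"w3.png")
E
```

```text
clock: 5.63
eef_pos: [0.5795, 0.2603, 0.0923]
tool_rot: [-3.119, -0.989, 1.064]
wrist_force: [-0.3, 0.6, 0.9]
finger_gap: 0.0856
grasp_force: 0.0
q [ 0.0865  0.5411  1.8601  1.5138  0.7843 -0.6181] tcp [0.5795 0.2603 0.0923] az 62.54202144450991 a 33.34798771462968
[[ 0.2668  0.8834  0.3852]
 [ 0.4808 -0.4684  0.7412]
 [ 0.8353 -0.0125 -0.5497]]
delta [-0.0012 -0.0004  0.1064]
(np.float64(251.69135881900885), np.float64(179.0062227732195))
```

View pics/w3.png

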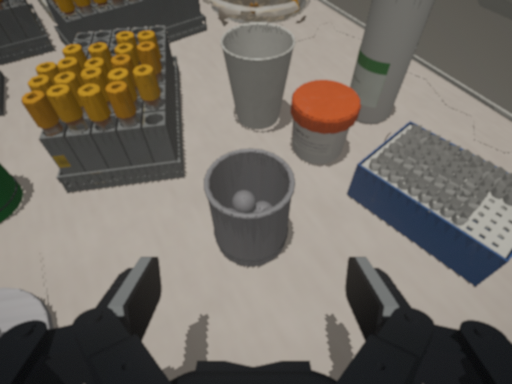

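The rim centre is at (249,181), predicted (252,179), midway between the fingers. Going in and gripping.

```bash
python3 -m crank '[[0,-0.001,0.018,0,0,0,0],[0,0,0.018,0,0,0,0],[0,0,0.018,0,0,0,0],[0,0,0.018,0,0,0,0],[0,0,0.018,0,0,0,0],[0,0,0.016,0,0,0,0],[0,0,0,0,0,0,0],[0,0,0,0,0,0,0],[0,0,0,0,0,0,120],[0,0,0,0,0,0,120],[0,0,0,0,0,0,120],[0,0,0,0,0,0,120],[0,0,0,0,0,0,120],[0,0,0,0,0,0,120]]' 45
python3 - <<'E'
from goto import *
S,T=rep()
E
```

```text
clock: 6.85
eef_pos: [0.6201, 0.339, 0.0363]
tool_rot: [-3.124, -0.995, 1.068]
wrist_force: [-4.9, -3.3, 7.1]
finger_gap: 0.0581
grasp_force: 48.2
q [ 0.2238  0.7376  1.6919  1.6577  0.6955 -0.6708] tcp [0.6201 0.339  0.0363] az 62.398042962000964 a 33.010618392019275
[[ 0.2624  0.8833  0.3885]
 [ 0.4775 -0.4687  0.7431]
 [ 0.8385 -0.0094 -0.5448]]
```

```bash
python3 -m crank '[[0.0084,0,-0.0055,0,0,0,120],[0.0168,0,-0.011,0,0,0,120],[0.0252,0,-0.0163,0,0,0,120],[0.0252,0,-0.0163,0,0,0,120],[0.0252,0,-0.0163,0,0,0,120],[0.0252,0,-0.0163,0,0,0,120],[0.0168,0,-0.011,0,-0.03,0,120],[0,0,0,0,-0.07,0,120],[0,0,0,0,-0.07,0,120],[0,0,0,0,-0.07,0,120],[0,0,0,0,-0.07,0,120],[0,0,0,0,-0.07,0,120],[0,0,0,0,-0.07,0,120],[0,0,0,0,-0.07,0,120],[0,0,0,0,-0.07,0,120],[0,0,0,0,-0.04,0,120],[0,0,0,0,0,0,120],[0,0,0,0,0,0,120]]'
python3 - <<'E'
from goto import *
S,T=rep(); print("to via",T.T@(np.array([.44,.24,.22])-S["eef_pos"]))
E
```

```text
clock: 8.35
eef_pos: [0.6214, 0.3385, 0.2047]
tool_rot: [-3.13, -0.364, 1.079]
wrist_force: [-0.2, -1.0, -3.4]
finger_gap: 0.0585
grasp_force: 49.0
q [0.363  0.531  1.2973 0.2811 1.0582 0.746 ] tcp [0.6214 0.3385 0.2047] az 63.60552688853882 a 69.15695340385814
[[ 0.4415  0.8832  0.1582]
 [ 0.8237 -0.4689  0.3187]
 [ 0.3557 -0.0104 -0.9346]]
to via [-0.1558 -0.1141 -0.0744]
```

```bash
python3 -m crank '[[-0.0123,-0.0083,-0.0056,0,0,0,120],[-0.0223,-0.0163,-0.0106,0,0,0,120],[-0.0243,-0.0173,-0.0116,0,0,0,120],[-0.0243,-0.0173,-0.0116,0,0,0,120],[-0.0243,-0.0173,-0.0116,0,0,0,120],[-0.0243,-0.0173,-0.0116,0,0,0,120],[-0.0223,-0.0163,-0.0106,0,0,0,120],[0,0,0,-0.03,0,0.08,120],[0,0,0,-0.039,0,0.103,120],[0,0,0,-0.039,0,0.103,120],[0,0,0,-0.039,0,0.103,120],[0,0,0,-0.039,0,0.103,120],[0,0,0,-0.039,0,0.103,120],[0,0,0,-0.039,0,0.103,120],[0,0,0,-0.039,0,0.103,120],[0,0,0,-0.039,0,0.103,120],[0,0,0,-0.039,0,0.103,120],[0,0,0,0,0,0,120],[0,0,0,0,0,0,120]]'
python3 - <<'E'
from goto import *
S,T=rep(); print("to via",T.T@(np.array([.42,-.027,.23])-S["eef_pos"]))
E
```

```text
clock: 9.93
eef_pos: [0.4442, 0.24, 0.2195]
tool_rot: [-3.135, -0.353, 0.008]
wrist_force: [-1.2, 0.6, -3.7]
finger_gap: 0.0581
grasp_force: 49.4
q [ 0.4988  0.0586  1.871  -0.2008  0.9048  2.16  ] tcp [0.4442 0.24   0.2195] az 1.5907042191748084 a 69.7837468380219
[[ 0.9384  0.0106  0.3454]
 [ 0.0078 -0.9999  0.0096]
 [ 0.3455 -0.0063 -0.9384]]
to via [-0.0212  0.2666 -0.0207]
```

```bash
python3 -m crank '[[-0.0013,0.0146,-0.0013,0,0,0,120],[-0.0023,0.0296,-0.0023,0,0,0,120],[-0.0023,0.0296,-0.0023,0,0,0,120],[-0.0023,0.0296,-0.0023,0,0,0,120],[-0.0023,0.0296,-0.0023,0,0,0,120],[-0.0023,0.0296,-0.0023,0,0,0,120],[-0.0023,0.0296,-0.0023,0,0,0,120],[-0.0023,0.0296,-0.0023,0,0,0,120],[-0.0023,0.0296,-0.0023,0,0,0,120],[-0.0013,0.0146,-0.0013,0,0,0,120],[0,0,0,0,0,0,120],[0,0,0,0,0,0,120]]'
python3 - <<'E'
from goto import *
S,T=rep()
w=cam("wrist"); print("jar pred",proj(w,(.565,-.027,.105)),[proj(w,(.565+a,-.027+b,.105)) for a,b in ((.046,0),(-.046,0),(0,.046),(0,-.046))]); save(w,"w4.png")
E
```

```text
clock: 10.93
eef_pos: [0.4191, -0.0271, 0.2308]
tool_rot: [-3.136, -0.355, 0.005]
wrist_force: [-0.3, -0.1, -3.0]
finger_gap: 0.0582
grasp_force: 49.6
q [-0.1958 -0.1885  2.0744  0.0954  0.9108  1.3236] tcp [ 0.4191 -0.0271  0.2308] az 1.2843608007673744 a 69.67268356039396
[[ 0.9377  0.007   0.3473]
 [ 0.0046 -1.      0.0078]
 [ 0.3473 -0.0057 -0.9377]]
jar pred (np.float64(253.6868525062945), np.float64(71.40363812905993)) [(np.float64(254.02005032027952), np.float64(21.096121511748265)), (np.float64(253.35029706959475), np.float64(122.21810183133398)), (np.float64(202.5284515066336), np.float64(71.1737259727514)), (np.float64(304.9289306405554), np.float64(71.63392634071954))]
```

View pics/w4.png

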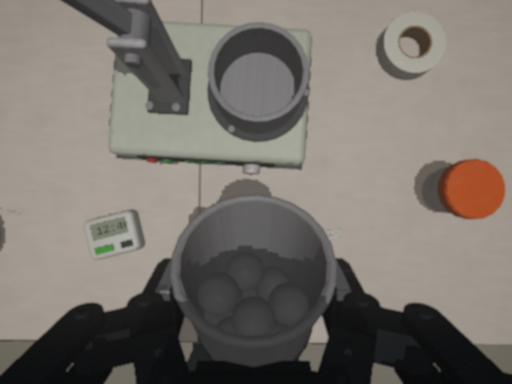

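The wrist view shows all the visible balls in the held beaker. The jar rim centre is at about (258.5,72.5), against a predicted (253.7,71.4), so I correct the jar to about (0.565,-0.031). The lever stands to the left, clear.

```bash
python3 -m crank '[[0.0098,0.0006,0.013,0,0,0,120],[0.0168,0.0012,0.023,0,0,0,120],[0.0168,0.0012,0.023,0,0,0,120],[0.0148,0.0012,0.021,0,0,0,120],[0.009,0.0006,0.012,0,0,0,120],[0,0,0,0,0,0,120],[0,0,0,0,-0.06,0,120],[0,0,0,0,-0.08,0,120],[0,0,0,0,-0.08,0,120],[0,0,0,0,-0.08,0,120],[0,0,0,0,-0.06,0,120],[0,0,0,0,-0.04,0,120],[0,0,0,0,0,0,120]]'
python3 - <<'E'
from goto import *
S,T=rep(); print("to",T.T@(np.array([.514,-.031,.158])-S["eef_pos"]))
E
```

```text
clock: 12.07
eef_pos: [0.5146, -0.0292, 0.1679]
tool_rot: [-3.135, 0.048, 0.009]
wrist_force: [0.2, -0.2, -3.5]
finger_gap: 0.0584
grasp_force: 49.8
q [-0.1277  0.3115  1.661  -0.0001  1.2172  1.4342] tcp [ 0.5146 -0.0292  0.1679] az 172.84294965326444 a 87.24606445805765
[[ 0.9988  0.0088 -0.0477]
 [ 0.0091 -0.9999  0.006 ]
 [-0.0476 -0.0064 -0.9988]]
to [-0.0001  0.0018  0.0099]
```

```bash
python3 -m crank '[[0,0.001,0.006,0,-0.04,0,120],[0,0.001,0.006,0,-0.05,0,120],[0,0,0,0,-0.05,0,120],[0,0,0,0,-0.05,0,120],[0,0,0,0,-0.05,0,120],[0,0,0,0,-0.05,0,120],[0,0,0,0,-0.05,0,120],[0,0,0,0,-0.05,0,120],[0,0,0,0,-0.05,0,120],[0,0,0,0,-0.05,0,120],[0,0,0,0,-0.05,0,120],[0,0,0,0,-0.05,0,120],[0,0,0,0,-0.05,0,120],[0,0,0,0,-0.05,0,120],[0,0,0,0,-0.05,0,120],[0,0,0,0,-0.05,0,120],[0,0,0,0,-0.05,0,120],[0,0,0,0,-0.04,0,120],[0,0,0,0,0,0,120],[0,0,0,0,0,0,120]]'
python3 - <<'E'
from goto import *
S,T=rep(); s=cam("top"); t=cam("side"); a=cv2.resize(s["color"][130:230,235:345],None,fx=3.6,fy=3.6,interpolation=cv2.INTER_CUBIC);b=cv2.resize(t["color"][120:220,180:290],None,fx=3.6,fy=3.6,interpolation=cv2.INTER_CUBIC)
cv2.imwrite("pics/p1.png",cv2.cvtColor(np.hstack([a,b]),cv2.COLOR_RGB2BGR))
E
```

```text
clock: 13.73
eef_pos: [0.5134, -0.0316, 0.1556]
tool_rot: [-3.13, 0.924, 0.016]
wrist_force: [-0.6, -0.0, -1.2]
finger_gap: 0.0582
grasp_force: 50.9
q [-0.0956  0.8197  1.1403 -0.0903  2.1018  1.4574] tcp [ 0.5134 -0.0316  0.1556] az -179.88427446110418 a 37.044286899982886
[[ 0.6024  0.0072 -0.7982]
 [ 0.0099 -1.     -0.0016]
 [-0.7981 -0.0069 -0.6024]]
```

View pics/p1.png

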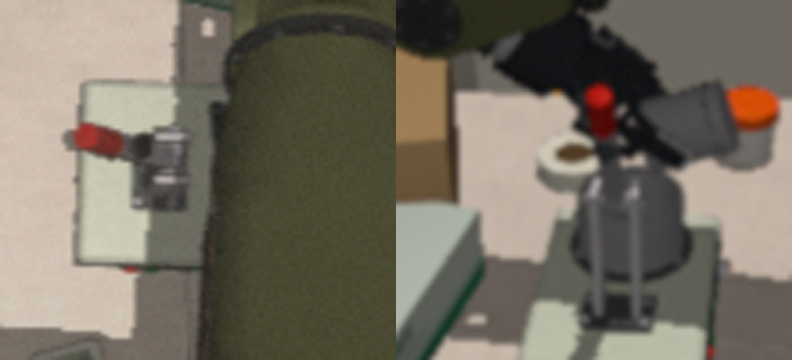

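The pictures show the beaker tipped over the jar with its mouth down, and the wrist load has dropped by 2.2 N (8 × 28 g), so the beaker is empty. Backing off now to look into the jar.

```bash
python3 -m crank '[[0,0,0,0,0.06,0,120],[0,0,0,0,0.116,0,120],[0,0,0,0,0.116,0,120],[0,0,0,0,0.116,0,120],[0,0,0,0,0.116,0,120],[0,0,0,0,0.116,0,120],[0,0,0,0,0.116,0,120],[0,0,0,0,0.116,0,120],[0,0,0,0,0.116,0,120],[0,0,0,0,0.116,0,120],[0,0,0,0,0.116,0,120],[0,0,0,0,0.06,0,120],[-0.0168,0,-0.025,0,0,0,120],[-0.0168,0,-0.025,0,0,0,120],[-0.0168,0,-0.025,0,0,0,120],[-0.0168,0,-0.025,0,0,0,120],[0,0,0,0,0,0,120],[0,0,0,0,0,0,120]]'
python3 - <<'E'
from goto import *
S,T=rep(); w=cam("wrist"); save(w,"w5.png",(60,0,360,384),1.5)
print("jar pred",proj(w,(.565,-.031,.105)))
E
```

```text
clock: 15.33
eef_pos: [0.4157, -0.0331, 0.228]
tool_rot: [-3.136, -0.359, 0.004]
wrist_force: [0.7, 0.1, -2.3]
finger_gap: 0.058
grasp_force: 50.9
q [-0.2154 -0.1949  2.087   0.104   0.9023  1.3002] tcp [ 0.4157 -0.0331  0.228 ] az 1.075872829481032 a 69.44091208474849
[[ 0.9363  0.0059  0.3511]
 [ 0.0038 -1.      0.0066]
 [ 0.3511 -0.0048 -0.9363]]
jar pred (np.float64(251.14521215503297), np.float64(67.22985543733108))
```

View pics/w5.png

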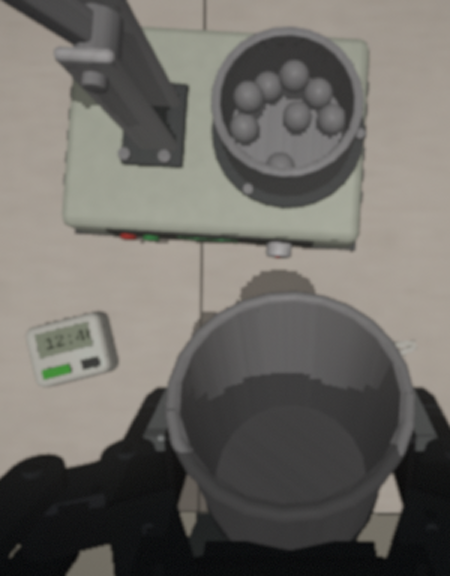

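The jar holds all eight balls (eight distinct spheres in the crop), and the held beaker is empty. The rim centre is at (252,68.7), predicted (251.1,67.2), so the jar is at about (0.564,-0.032). I'll take the beaker back to where it stood.

```bash
python3 -m crank '[[0.002,-0.02,0.0014,0,0,0,120],[0.0031,-0.036,0.0024,0,0,0,120],[0.0031,-0.036,0.0024,0,0,0,120],[0.0031,-0.036,0.0024,0,0,0,120],[0.0031,-0.036,0.0024,0,0,0,120],[0.0031,-0.036,0.0024,0,0,0,120],[0.0031,-0.036,0.0024,0,0,0,120],[0.0031,-0.036,0.0024,0,0,0,120],[0,0,0,0.039,0,-0.103,120],[0,0,0,0.039,0,-0.103,120],[0,0,0,0.039,0,-0.103,120],[0,0,0,0.039,0,-0.103,120],[0,0,0,0.039,0,-0.103,120],[0,0,0,0.039,0,-0.103,120],[0,0,0,0.039,0,-0.103,120],[0,0,0,0.039,0,-0.103,120],[0,0,0,0.039,0,-0.103,120],[0,0,0,0.037,0,-0.098,120],[0,0,0,0,0,0,120],[0,0,0,0,0,0,120]]'
python3 - <<'E'
from goto import *
S,T=rep(); print("to",T.T@(np.array([.6205,.3385,.19])-S["eef_pos"]))
E
```

```text
clock: 17.05
eef_pos: [0.443, 0.2391, 0.2179]
tool_rot: [-3.129, -0.362, 1.094]
wrist_force: [-1.8, 0.3, -0.7]
finger_gap: 0.0581
grasp_force: 50.9
q [0.2931 0.074  1.8606 0.3213 0.9825 0.6188] tcp [0.443  0.2391 0.2179] az 64.64532503984924 a 69.2440553112908
[[ 0.4294  0.8903  0.1518]
 [ 0.8307 -0.4553  0.3203]
 [ 0.3542 -0.0115 -0.9351]]
to [0.1489 0.1131 0.0848]
```

```bash
python3 -m crank '[[0.0122,0.0093,0.007,0,0,0,120],[0.0243,0.0184,0.0138,0,0,0,120],[0.0243,0.0184,0.0138,0,0,0,120],[0.0243,0.0184,0.0138,0,0,0,120],[0.0243,0.0184,0.0138,0,0,0,120],[0.0243,0.0184,0.0138,0,0,0,120],[0.0152,0.0118,0.0088,0,0,0,120],[0,0,0,0,0.06,0,120],[0,0,0,0,0.1,0,120],[0,0,0,0,0.1,0,120],[0,0,0,0,0.1,0,120],[0,0,0,0,0.1,0,120],[0,0,0,0,0.1,0,120],[0,0,0,0,0.073,0,120],[0,0,0,0,0,0,120],[0,0,0,0,0,0,120],[0,0,0,0,0,0,120]]'
python3 - <<'E'
from goto import *
S,T=rep(); print("to",T.T@(np.array([.6205,.339,.0385])-S["eef_pos"]))
E
```

```text
clock: 18.47
eef_pos: [0.6197, 0.34, 0.1916]
tool_rot: [-3.12, -0.985, 1.085]
wrist_force: [0.4, -0.3, -1.1]
finger_gap: 0.0579
grasp_force: 50.9
q [ 0.2224  0.4725  1.6575  1.2861  0.7394 -0.2056] tcp [0.6197 0.34   0.1916] az 63.62728338784548 a 33.533377049883185
[[ 0.2579  0.8924  0.3703]
 [ 0.4886 -0.4511  0.7468]
 [ 0.8335 -0.0117 -0.5524]]
to [-0.1279  0.0029  0.0841]
```

```bash
python3 -m crank '[[-0.0125,0,0.0082,0,0,0,120],[-0.025,0.001,0.0165,0,0,0,120],[-0.025,0.001,0.0165,0,-0.004,0,120],[-0.025,0.001,0.0165,0,-0.004,0,120],[-0.02,0,0.0132,0,0,0,120],[-0.0125,0,0.0082,0,0,0,120],[-0.008,0,0.005,0,0,0,120],[0,0,0,0,0,0,120],[0,0,0,0,0,0,120],[-0.001,0,0.0007,0,0,0,120],[0,0,0,0,0,0,120]]'
python3 - <<'E'
from goto import *
S,T=rep()
E
```

```text
clock: 19.38
eef_pos: [0.6207, 0.3387, 0.0377]
tool_rot: [-3.123, -0.98, 1.088]
wrist_force: [-0.0, 0.2, -0.8]
finger_gap: 0.0579
grasp_force: 49.9
q [ 0.2208  0.7363  1.6781  1.6027  0.702  -0.6314] tcp [0.6207 0.3387 0.0377] az 63.63050966249027 a 33.83000231610595
[[ 0.2584  0.8928  0.369 ]
 [ 0.4933 -0.4503  0.7443]
 [ 0.8306 -0.0103 -0.5567]]
```

```bash
python3 -m crank '[[-0.001,0,0.0007,0,0.012,0,120],[0,0,0,0,0,0,120],[0,0,0,0,0,0,120]]'
```

```text
clock: 19.63
eef_pos: [0.6205, 0.3384, 0.0359]
tool_rot: [-3.122, -0.992, 1.086]
wrist_force: [-0.0, -0.7, -0.8]
finger_gap: 0.0583
grasp_force: 49.9
```

```bash
python3 -m crank '[[-0.0008,0,0.0006,0,0,0,120],[0,0,0,0,0,0,120],[0,0,0,0,0,0,120]]'
```

```text
clock: 19.88
eef_pos: [0.6209, 0.3387, 0.0358]
tool_rot: [-3.123, -0.994, 1.088]
wrist_force: [-4.1, 0.3, 5.9]
finger_gap: 0.0577
grasp_force: 50.6
```

```bash
python3 -m crank '[[0,0,0,0,0,0,0],[0,0,0,0,0,0,0],[0,0,0,0,0,0,0],[0,0,0,0,0,0,0],[0,0,0,0,0,0,0],[0,0,-0.01,0,0,0,0],[0,0,-0.022,0,0,0,0],[0,0,-0.03,0,0,0,0],[0,0,-0.03,0,0,0,0],[0,0,-0.03,0,0,0,0],[0.02,0,-0.014,0,0,0,0],[0.03,0,-0.02,0,0,0,0],[0.03,0,-0.02,0,0,0,0],[0.02,0,-0.014,0,0,0,0],[0,0,0,0,0,0,0]]' && python3 -m crank '[[0,0,0,0,-0.06,0,0],[0,0,0,0,-0.12,0,0],[0,0,0,0,-0.12,0,0],[0,0,0,0,-0.12,0,0],[0,0,0,0,-0.12,0,0],[0,0,0,0,-0.12,0,0],[0,0,0,0,-0.12,0,0],[0,0,0,0,-0.12,0,0],[0,0,0,0,-0.08,0,0],[0,0,0,0,0,0,0],[0,0,0,0,0,0,0]]'
python3 - <<'E'
from goto import *
S,T=rep(); L=np.array([.4086,.3195,.20]); print("to",T.T@(L-S["eef_pos"]))
s=cam("top"); save(s,"t2.png",(120,120,345,260),3.5)
E
```

```text
clock: 21.13
eef_pos: [0.5763, 0.2438, 0.2286]
tool_rot: [-3.135, -0.996, 1.097]
wrist_force: [0.6, 0.3, 0.8]
finger_gap: 0.0853
grasp_force: 0.0
clock: 22.05
eef_pos: [0.5747, 0.2449, 0.2212]
tool_rot: [-3.128, -0.027, 1.105]
wrist_force: [-0.8, 0.1, -1.2]
finger_gap: 0.0853
grasp_force: 0.0
q [0.333  0.4692 1.3125 0.0292 1.3503 0.792 ] tcp [0.5747 0.2449 0.2212] az 90.37372293220885 a 88.27924089493106
[[ 0.4487  0.8937 -0.0002]
 [ 0.8933 -0.4485  0.03  ]
 [ 0.0267 -0.0136 -0.9995]]
to [-0.0084 -0.1816  0.0234]
```

View pics/t2.png

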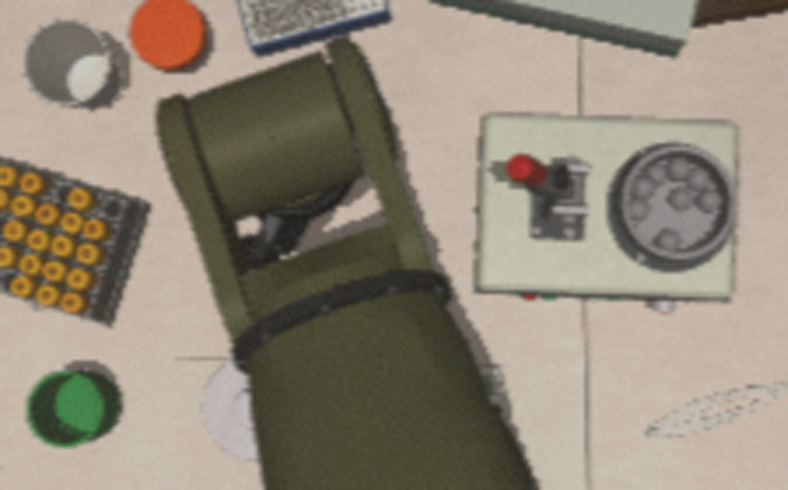

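The top view shows the balls in the jar and the arm over the beaker. The handle tip has moved from crop (480,166) to (519,167), so the arm brushed the lever a little towards upright; that is harmless and I'll re-measure it before use. I've used my ten pictures, so it's numbers only from here.

```bash
python3 -m crank '[[0,-0.015,0.002,-0.0136,-0.0267,0,0],[0,-0.03,0.003,0,0,0,0],[0,-0.035,0.003,0,0,0,0],[0,-0.035,0.003,0,0,0,0],[-0.002,-0.035,0.003,0,0,0,0],[-0.003,-0.03,0.002,0,0,0,0],[0,0,0,0,0,0.1,0],[0,0,0,0,0,0.12,0],[0,0,0,0,0,0.12,0],[0,0,0,0,0,0.12,0],[0,0,0,0,0,0.12,0],[0,0,0,0,0,0.12,0],[0,0,0,0,0,0.12,0],[0,0,0,0,0,0.12,0],[0,0,0,0,0,0.12,0],[0,0,0,0,0,0.04,0],[0,0,0,0,0,0,0],[0,0,0,0,0,0,0]]'
python3 - <<'E'
from goto import *
S,T=rep(); w=cam("wrist"); save(w,"w6.png")
c=proj(w,(.4086,.3195,.044)); f=proj(w,(.4086,.3195,.014)); print("pred boss",c,"flange",f)
rp=np.hypot(*(np.array(proj(w,(.4086,.3195+.046,.014)))-f)); rb=np.hypot(*(np.array(proj(w,(.4086,.3195+.016,.044)))-c)); print("radii px",rp,rb)
g=cv2.cvtColor(w["color"],cv2.COLOR_RGB2GRAY)
for nm,r,z,p2 in (("flange",rp,.014,15),("boss",rb,.044,12)):
    h=cv2.HoughCircles(cv2.GaussianBlur(g,(3,3),0),cv2.HOUGH_GRADIENT,1,15,param1=60,param2=p2,minRadius=int(r*.9),maxRadius=int(r*1.12)+1)
    if h is not None:
        for x,y,rr in h[0][:6]: print(nm,x,y,rr,plane(w,x,y,z))
m=((w["color"].min(2)>150)*255).astype(np.uint8); print("bright px",m.mean()/255, w["color"][int(f[1])+int(rp*.7),int(f[0])])
E
```

```text
clock: 23.6
eef_pos: [0.412, 0.3204, 0.2061]
tool_rot: [3.141, -0.001, 0.005]
wrist_force: [0.9, -0.5, -0.2]
finger_gap: 0.0858
grasp_force: 0.0
q [ 0.5912  0.2595  1.6329 -0.0007  1.2484  2.157 ] tcp [0.412  0.3204 0.2061] az -7.6704543209322855 a 89.93893174990832
[[ 1.      0.0053  0.0011]
 [ 0.0053 -1.     -0.0001]
 [ 0.0011  0.0001 -1.    ]]
pred boss (np.float64(252.8880467200295), np.float64(177.41907961873633)) flange (np.float64(252.8684453889371), np.float64(169.8559472021874))
radii px 43.33481101313241 16.429901332089095
flange 93.5 174.5 40.4 [0.4027 0.4894 0.014 ]
flange 81.5 191.5 42.1 [0.3836 0.5053 0.014 ]
boss 252.5 172.5 15.0 [0.4135 0.3199 0.044 ]
boss 41.5 46.5 15.0 [0.5244 0.5017 0.044 ]
boss 8.5 64.5 15.8 [0.5098 0.5335 0.044 ]
boss 67.5 56.5 16.0 [0.5165 0.4808 0.044 ]
boss 51.5 7.5 16.0 [0.5541 0.4875 0.044 ]
boss 76.5 23.5 15.0 [0.5423 0.4687 0.044 ]
bright px 0.2733408610026042 [100  98  97]
```

Run:
```python
from goto import *
w=cam("wrist"); g=cv2.cvtColor(w["color"],cv2.COLOR_RGB2GRAY)
print("col252 rows110-230",g[110:232:2,252]); print("row172 cols 190-316",g[172,190:318:2])
np.save("jw.npy",g)
e=cv2.Canny(g,50,120); ys,xs=np.nonzero(e)
# radial-consistent circle refinement about guess
for nm,(cx,cy),r in (("flange",(252.5,166),43),("boss",(252.5,172.5),16)):
    for _ in range(5):
        d=np.hypot(xs-cx,ys-cy); k=abs(d-r)<5
        A=np.c_[2*xs[k],2*ys[k],np.ones(k.sum())]; s_=np.linalg.lstsq(A,xs[k]**2+ys[k]**2,rcond=None)[0]
        cx,cy=s_[:2]; r=np.sqrt(s_[2]+cx*cx+cy*cy)
    print(nm,cx,cy,r,k.sum(),plane(w,cx,cy,.014 if nm=="flange" else .044))
```

```text
col252 rows110-230 [ 98  98  99 100 101 101 101 100  99  93  99 100 100 100 100 100 100  99
  99  98  97  97  98  97  76  46  63  92 102 101 101 101 101 101 145 172
 173 172 165 125 100  99  98  98  98  98  98  99  99  99  99  99 100 100
 101 101 101 102 103 137 162]
row172 cols 190-316 [166 166 166 166 166 166 165 164 160 154 112 101 100  98  99 100 101 101
 142 169 171 169 170 155  94  98 101  99  98 101 100 101 101  99  99 100
 113 147 133  88  96  96  98 100  99  99  98  97  98  98  99 100  99  98
 100 100 100 100 100 101 101 101 101 102]
flange 250.8597179362986 169.3712216458294 39.298418903856266 96 [0.4091 0.3217 0.014 ]
boss 250.5494984220468 175.3974408707216 15.697714522432024 181 [0.4107 0.3219 0.044 ]
```

```bash
python3 -m crank '[[-0.0035,0,0.015,0,0,0,0],[0,0,0.035,0,0,0,0],[0,0,0.035,0,0,0,0],[0,0,0.035,0,0,0,0],[0,0,0.03,0,0,0,0],[0,0,0.022,0,0,0,0],[0,0,0.012,0,0,0,0],[0,0,0.007,0,0,0,0],[0,0,0,0,0,0,0],[0,0,0,0,0,0,0],[0,0,0,0,0,0,200],[0,0,0,0,0,0,200],[0,0,0,0,0,0,200],[0,0,0,0,0,0,200],[0,0,0,0,0,0,200],[0,0,0,0,0,0,200],[0,0,0,0,0,0,200]]' 40
python3 - <<'E'
from goto import *
rep()
E
```

```text
clock: 25.12
eef_pos: [0.409, 0.321, 0.0158]
tool_rot: [3.141, -0.002, 0.004]
wrist_force: [-1.1, -1.4, 5.7]
finger_gap: 0.031
grasp_force: 39.2
q [ 0.5958  0.5222  1.7765 -0.0024  0.8421  2.1639] tcp [0.409  0.321  0.0158] az -31.09194248080591 a 89.8892115628331
[[ 1.      0.0043  0.0017]
 [ 0.0043 -1.     -0.001 ]
 [ 0.0017  0.001  -1.    ]]
```

```bash
python3 -m crank '[[0,0,-0.01,0,0,0,200],[0,0,-0.03,0,0,0,200],[0,0,-0.04,0,0,0,200],[0,0,-0.04,0,0,0,200],[0,0,-0.03,0,0,0,200],[0.001,0.018,0,0,0,0,200],[0.001,0.034,0,0,0,0,200],[0.001,0.034,0,0,0,0,200],[0.001,0.034,0,0,0,0,200],[0.001,0.034,0,0,0,0,200],[0.001,0.034,0,0,0,0,200],[0.001,0.034,0,0,0,0,200],[0.001,0.034,0,0,0,0,200],[0.001,0.034,0,0,0,0,200],[0.001,0.034,0,0,0,0,200],[0.001,0.028,0,0,0,0,200],[0,0,0,0,0,0,200],[0,0,0,0,0,0,200]]'
python3 - <<'E'
from goto import *
S,T=rep(); w=cam("wrist"); save(w,"w7.png"); g=cv2.cvtColor(w["color"],cv2.COLOR_RGB2GRAY)
p=np.array(proj(w,(.564,-.032,.105))); r=np.hypot(*(np.array(proj(w,(.564,-.032+.046,.105)))-p)); print("jar pred",p,r)
h=cv2.HoughCircles(cv2.GaussianBlur(g,(3,3),0),cv2.HOUGH_GRADIENT,1,10,param1=60,param2=15,minRadius=int(r*.8),maxRadius=int(r*1.1))
if h is not None:
    for x,y,rr in h[0][:6]: print(x,y,rr,plane(w,x,y,.105))
E
```

```text
clock: 26.62
eef_pos: [0.421, -0.0319, 0.1662]
tool_rot: [3.14, -0.001, 0.002]
wrist_force: [-0.3, 0.2, -1.3]
finger_gap: 0.0307
grasp_force: 40.2
q [-0.1616  0.0848  1.9397 -0.0014  1.1156  1.4082] tcp [ 0.421  -0.0319  0.1662] az -47.22738731451932 a 89.88483369028823
[[ 1.      0.0016  0.0014]
 [ 0.0016 -1.     -0.0015]
 [ 0.0014  0.0015 -1.    ]]
jar pred [251.7163 -36.013 ] 86.00790885681647
252.5 259.5 90.9 [ 0.3852 -0.0326  0.105 ]
263.5 253.5 79.1 [ 0.39   -0.0403  0.105 ]
244.5 251.5 80.2 [ 0.3916 -0.0269  0.105 ]
252.5 242.5 91.2 [ 0.3986 -0.0326  0.105 ]
249.5 3.5 69.0 [ 0.5454 -0.0308  0.105 ]
217.5 174.5 83.5 [ 0.4476 -0.0098  0.105 ]
```

```bash
python3 -m crank '[[0.01,0,-0.01,0,0,0,200],[0.02,0,-0.02,0,0,0,200],[0.02,0,-0.01,0,0,0,200],[0.01,0,0,0,0,0,200],[0,0,0,0,0,0,200],[0,0,0,0,0,0,200]]'
cat > jar.py <<'E'
from goto import *
def fit(w,lo,hi,z0=.105,c0=(.564,-.032),mask=None):
    g=cv2.GaussianBlur(cv2.cvtColor(w["color"],cv2.COLOR_RGB2GRAY),(3,3),0); e=cv2.Canny(g,30,80); ys,xs=np.nonzero(e)
    P=np.array([plane(w,u,v,z0)[:2] for u,v in zip(xs,ys)])
    d=np.hypot(*(P-c0).T); k=(d>.03)&(d<.06); P=P[k]
    # vote for the centre over a fine grid, for inner (40) and outer (46 mm) radius
    best=[]
    G=np.arange(-.008,.0081,.0005)
    for rr in (.040,.046):
        V=np.array([[np.exp(-((np.hypot(P[:,0]-c0[0]-a,P[:,1]-c0[1]-b)-rr)/.0008)**2).sum() for b in G] for a in G])
        i,j=np.unravel_index(V.argmax(),V.shape); best.append((rr,c0[0]+G[i],c0[1]+G[j],V.max(),len(P)))
    return best
E
python3 - <<'E'
from jar import *
S,T=rep(); w=cam("wrist"); np.save("w8.npy",w["color"])
print(proj(w,(.564,-.032,.105)),proj(w,(.564+.046,-.032,.105)))
for b in fit(w,0,0): print(b)
E
```

```text
clock: 27.17
eef_pos: [0.4807, -0.0295, 0.2054]
tool_rot: [3.14, 0.0, 0.006]
wrist_force: [-1.4, 0.1, -1.5]
finger_gap: 0.0309
grasp_force: 40.2
q [-0.1368  0.1717  1.7418 -0.0013  1.2279  1.4286] tcp [ 0.4807 -0.0295  0.2054] az -92.58465900717147 a 89.92806095464353
[[ 1.      0.0059 -0.0001]
 [ 0.0059 -1.     -0.0013]
 [-0.0001  0.0013 -1.    ]]
(np.float64(255.63093856714625), np.float64(82.52353161804024)) (np.float64(256.19519564760446), np.float64(9.132874248327596))
(0.04, np.float64(0.566), np.float64(-0.030999999999999993), np.float64(222.73829136070236), 1286)
(0.046, np.float64(0.5655), np.float64(-0.030999999999999993), np.float64(285.42919927147875), 1286)
```

Run:
```python
from jar import *
S,T=rep(); w=cam("wrist"); p=S["eef_pos"]; z=p[2]-.0158+.014
g=cv2.GaussianBlur(cv2.cvtColor(w["color"],cv2.COLOR_RGB2GRAY),(3,3),0); ys,xs=np.nonzero(cv2.Canny(g,30,80))
P=np.array([plane(w,u,v,z)[:2]-p[:2] for u,v in zip(xs,ys)]); k=(np.hypot(*P.T)>.038)&(np.hypot(*P.T)<.054)&(P[:,0]>.0); P=P[k]
G=np.arange(-.006,.0061,.0005)
V=np.array([[np.exp(-((np.hypot(P[:,0]-a,P[:,1]-b)-.046)/.0008)**2).sum() for b in G] for a in G])
i,j=np.unravel_index(V.argmax(),V.shape); print("lid rel tcp",G[i],G[j],V.max(),len(P)); print(np.round(V[i],0),np.round(V[:,j],0))
print("px",proj(w,(p[0]+.046,p[1],z)))
```

```text
q [-0.1373  0.1712  1.7427 -0.0013  1.2278  1.4284] tcp [ 0.4804 -0.0297  0.2053] az -101.30224057288976 a 89.92779734076949
[[ 1.      0.0056 -0.0002]
 [ 0.0056 -1.     -0.0012]
 [-0.0003  0.0012 -1.    ]]
lid rel tcp -0.0009999999999999957 0.0005000000000000056 133.3170010666247 424
[  4.   4.   4.   4.   5.   7.  15.  31.  49.  59.  65.  85. 118. 133.
 109.  67.  36.  20.  12.   8.   7.   6.   6.   7.   8.] [ 25.  25.  25.  25.  26.  29.  36.  51.  80. 115. 133. 117.  87.  72.
  73.  75.  78.  84.  80.  67.  60.  60.  60.  57.  51.]
px (np.float64(251.6368445552111), np.float64(167.09111105598163))
```

```bash
python3 -m crank '[[0.0135,0.0006,0,0,0,0,200],[0.025,0.0006,0,0,0,0,200],[0.025,0.0006,0,0,0,0,200],[0.015,0.0006,0,0,0,0,200],[0.008,0,0,0,0,-0,200],[0,0,0.02,0,0,0,200],[0,0,0.03,0,0,0,200],[0,0,0.02,0,0,0,200],[0,0,0.005,0,0,0,200],[0,0,0,0,0,0,200],[0,0,0,0,0,0,200]]'
python3 - <<'E'
from goto import *
S,T=rep(); print("delta",T.T@(np.array([.567,-.0315,.115])-S["eef_pos"]))
E
```

```text
clock: 28.18
eef_pos: [0.5678, -0.0327, 0.1321]
tool_rot: [3.14, -0.002, 0.004]
wrist_force: [0.9, 0.2, -1.2]
finger_gap: 0.0307
grasp_force: 40.2
q [-0.1213  0.4384  1.5744 -0.0015  1.1265  1.4457] tcp [ 0.5678 -0.0327  0.1321] az -37.521316806963334 a 89.84884692961181
[[ 1.      0.0044  0.0021]
 [ 0.0044 -1.     -0.0016]
 [ 0.0021  0.0016 -1.    ]]
delta [-0.0009 -0.0012  0.0171]
```

```bash
python3 -m crank '[[-0.0008,-0.0011,0.004,0,0,0,200],[0,0,0.004,0,0,0,200],[0,0,0.003,0,0,0,200],[0,0,0.003,0,0,0,200],[0,0,0,0,0,0,200],[0,0,0,0,0,0,200]]' && python3 -m crank '[[0,0,0.002,0,0,0,200],[0,0,0.001,0,0,0,200],[0,0,0,0,0,0,200]]'
```

```text
clock: 28.68
eef_pos: [0.5678, -0.0312, 0.1173]
tool_rot: [3.141, -0.004, 0.005]
wrist_force: [6.1, 3.8, -2.4]
finger_gap: 0.0306
grasp_force: 40.6
clock: 28.93
eef_pos: [0.5677, -0.0311, 0.1149]
tool_rot: [3.141, -0.004, 0.004]
wrist_force: [1.3, 5.0, 3.9]
finger_gap: 0.0307
grasp_force: 41.3
```

The lid slid in and its height matches a seated lid (TCP z 0.115). Releasing and backing off.

```bash
python3 -m crank '[[0,0,0,0,0,0,0],[0,0,0,0,0,0,0],[0,0,0,0,0,0,0],[0,0,0,0,0,0,0],[0,0,0,0,0,0,0],[0,0,-0.01,0,0,0,0],[0,0,-0.02,0,0,0,0],[0,0,-0.03,0,0,0,0],[0,0,-0.03,0,0,0,0],[-0.015,0,-0.01,0,0,0,0],[-0.03,0,0,0,0,0,0],[-0.03,0,0,0,0,0,0],[-0.015,0,0,0,0,0,0],[0,0,0,0,0,0,0],[0,0,0,0,0,0,0]]'
python3 - <<'E'
from jar import *
S,T=rep(); w=cam("wrist"); np.save("w9.npy",w["color"])
g=cv2.GaussianBlur(cv2.cvtColor(w["color"],cv2.COLOR_RGB2GRAY),(3,3),0); ys,xs=np.nonzero(cv2.Canny(g,30,80))
for z,rr in ((.113,.046),(.143,.016)):
    P=np.array([plane(w,u,v,z)[:2]-(.566,-.031) for u,v in zip(xs,ys)]); d=np.hypot(*P.T); P=P[abs(d-rr)<.009]
    G=np.arange(-.006,.0061,.0005)
    V=np.array([[np.exp(-((np.hypot(P[:,0]-a,P[:,1]-b)-rr)/.0008)**2).sum() for b in G] for a in G])
    i,j=np.unravel_index(V.argmax(),V.shape); print("lid z",z,"off jar",G[i],G[j],V.max(),len(P))
hs=[]
cs=[w,cam("side"),cam("top")]
for c,b in zip(cs,((0,0,512,384),(205,125,265,185),(245,145,300,185))):
    hsv=cv2.cvtColor(c["color"],cv2.COLOR_RGB2HSV); m=(((hsv[...,0]<6)|(hsv[...,0]>174))&(hsv[...,1]>150)).astype(np.uint8)
    m2=np.zeros_like(m); m2[b[1]:b[3],b[0]:b[2]]=m[b[1]:b[3],b[0]:b[2]]
    n,l,st,ce=cv2.connectedComponentsWithStats(m2); print([(st[i].tolist(),ce[i].round(1).tolist()) for i in range(1,n) if st[i,4]>8]); 
    i=1+st[1:,4].argmax() if n>1 else 0; hs.append(ce[i])
print("handle st",tri(cs[1],hs[1],cs[2],hs[2]))
print("pred upright",proj(cs[0],(.571,.063,.29)))
E
```

```text
clock: 30.18
eef_pos: [0.4768, -0.032, 0.2149]
tool_rot: [3.14, -0.003, 0.004]
wrist_force: [-0.2, -0.1, -0.3]
finger_gap: 0.0857
grasp_force: 0.0
q [-0.1429  0.1524  1.7412 -0.0014  1.245   1.4242] tcp [ 0.4768 -0.032   0.2149] az -32.673266200651305 a 89.81420087314962
[[ 1.      0.0041  0.0027]
 [ 0.0041 -1.     -0.0018]
 [ 0.0027  0.0018 -1.    ]]
lid z 0.113 off jar -0.002499999999999997 0.0005000000000000056 129.71255117047798 346
lid z 0.143 off jar -0.0009999999999999957 -0.0009999999999999957 155.39597613785486 386
[]
[([234, 137, 7, 16, 85], [237.6, 144.0])]
[([265, 165, 10, 7, 42], [268.9, 167.8])]
handle st (array([0.5739, 0.0983, 0.2881]), np.float64(0.002858636005036405))
pred upright (np.float64(-267.8981508054707), np.float64(7.667765619855658))
```

The lid's flange and boss circles fit about 1–2.5 mm from the jar centre, within the clearance, so it is seated. The handle is at (0.574,0.098,0.288), 0.132 m from the hinge (0.1275 expected), angle ≈1.87. I'll go behind it with shut fingers.

```bash
python3 -m crank '[[-0.012,-0.01,-0.014,0,0,0,255],[-0.012,-0.03,-0.014,0,0,0,255],[0,-0.034,-0.014,0,0,0,255],[0,-0.034,-0.014,0,0,0,255],[0,-0.034,0,0,0,0,255],[0,-0.03,0,0,0,0,255],[0,-0.014,0,0,0,0,255],[0,0,0,0,0,0,255],[0.02,0,0,0,0,0,255],[0.034,0,0,0,0,0,255],[0.034,0,0,0,0,0,255],[0.02,0,0,0,0,0,255],[0.011,0,0,0,0,0,255],[0,0,0,0,0,0,255],[0,0,0,0,0,0,255]]' 20
python3 - <<'E'
from goto import *
S,T=rep()
cs=[cam("side"),cam("top")]; hs=[]
for c,b in zip(cs,((205,125,265,185),(245,145,300,185))):
    hsv=cv2.cvtColor(c["color"],cv2.COLOR_RGB2HSV); m=(((hsv[...,0]<6)|(hsv[...,0]>174))&(hsv[...,1]>150)); ys,xs=np.nonzero(m[b[1]:b[3],b[0]:b[2]]); print(len(xs),len(xs) and (xs.mean()+b[0],ys.mean()+b[1]))
E
```

```text
clock: 31.58
eef_pos: [0.5711, 0.1539, 0.2689]
tool_rot: [3.14, 0.0, 0.004]
wrist_force: [-0.2, 1.0, 0.3]
finger_gap: 0.0002
grasp_force: 0.0
q [ 0.202   0.3693  1.342  -0.0018  1.431   1.7695] tcp [0.5711 0.1539 0.2689] az -98.5712251273923 a 89.89364800306922
[[ 1.      0.0036 -0.0003]
 [ 0.0036 -1.     -0.0018]
 [-0.0003  0.0018 -1.    ]]
0 0
0 0
```

```bash
python3 -m crank '[[0,0.0185,0,0,0,0,255],[0,0.0185,0,0,0,0,255],[0,0.0185,0,0,0,0,255],[0,0.0185,0,0,0,0,255],[0,0.0134,-0.0013,0,0,0,255],[-0.001,0.0134,-0.0013,0,0,0,255],[0,0.0134,-0.0013,0,0,0,255],[-0.001,0.0143,0.0038,0,0,0,255],[0,0.0143,0.0038,0,0,0,255],[-0.001,0.0143,0.0038,0,0,0,255],[0,0,0,0,0,0,255]]'
python3 - <<'E'
from goto import *
S,T=rep()
E
```

```text
clock: 32.6
eef_pos: [0.5681, -0.0047, 0.2615]
tool_rot: [3.14, 0.0, 0.003]
wrist_force: [-0.1, -0.7, 0.9]
finger_gap: 0.0003
grasp_force: 0.0
q [-0.0718  0.3196  1.4248 -0.002   1.3973  1.4966] tcp [ 0.5681 -0.0047  0.2615] az -97.39312211430556 a 89.88794729575656
[[ 1.      0.0027 -0.0003]
 [ 0.0027 -1.     -0.0019]
 [-0.0003  0.0019 -1.    ]]
```

```bash
cat > red.py <<'E'
from goto import *
for n in ("side","top","wrist"):
    c=cam(n); hsv=cv2.cvtColor(c["color"],cv2.COLOR_RGB2HSV); m=(((hsv[...,0]<5)|(hsv[...,0]>174))&(hsv[...,1]>150)).astype(np.uint8)
    k,l,st,ce=cv2.connectedComponentsWithStats(m); print(n,[(st[i].tolist(),ce[i].round(1).tolist()) for i in range(1,k) if st[i,4]>6])
    for q in (1.87,1.57,.9,.8,.6,.3,0): print("   ",q,np.round(proj(c,(.5708-.053*.1275*np.cos(q),.0589-.1275*np.cos(q),.162+.1275*np.sin(q)))))
E
python3 red.py
```

```text
side [([241, 135, 5, 3, 13], [243.0, 135.8])]
    1.87 [238. 145.]
    1.57 [239. 135.]
    0.9 [243. 130.]
    0.8 [244. 131.]
    0.6 [244. 134.]
    0.3 [245. 141.]
    0 [246. 151.]
top []
    1.87 [270. 169.]
    1.57 [286. 169.]
    0.9 [318. 172.]
    0.8 [322. 172.]
    0.6 [327. 173.]
    0.3 [331. 175.]
    0 [331. 176.]
wrist [([255, 230, 80, 64, 2221], [300.0, 261.8])]
    1.87 [ 19. 274.]
    1.57 [102. 286.]
    0.9 [286. 261.]
    0.8 [303. 254.]
    0.6 [326. 239.]
    0.3 [339. 218.]
    0 [334. 200.]
```

The wrist sees the red handle at (300,262), which matches an angle of about 0.82, so the push works. Continuing down.

```bash
python3 -m crank '[[-0.001,0.0088,0.0067,0,0,0,255],[0,0.0088,0.0067,0,0,0,255],[-0.001,0.0088,0.0067,0,0,0,255],[0,0.0073,0.0091,0,0,0,255],[-0.001,0.0073,0.0091,0,0,0,255],[0,0.0073,0.0091,0,0,0,255],[0,0.005,0.0104,0,0,0,255],[0,0.005,0.0104,0,0,0,255],[0,0.002,0.008,0,0,0,255],[0,0.002,0.0075,0,0,0,255],[0,0,0,0,0,0,255],[0,0,0,0,0,0,255]]' && python3 red.py | grep -A8 -E "wrist"
```

```text
clock: 33.75
eef_pos: [0.566, -0.0649, 0.1784]
tool_rot: [3.14, -0.001, 0.004]
wrist_force: [-0.3, 1.2, -0.1]
finger_gap: 0.0004
grasp_force: 0.0
wrist [([216, 232, 83, 37, 1368], [257.5, 246.3])]
    1.87 [-642.  516.]
    1.57 [-493.  566.]
    0.9 [ 74. 422.]
    0.8 [125. 393.]
    0.6 [196. 343.]
    0.3 [247. 286.]
    0 [258. 246.]
```

```bash
python3 -m crank '[[0,0,0.003,0,0,0,255],[0,0,0,0,0,0,255],[0,0,0,0,0,0,255]]' && python3 -m crank '[[0,0,0.002,0,0,0,255],[0,0,0,0,0,0,255],[0,0,0,0,0,0,255]]'
```

```text
clock: 34.15
eef_pos: [0.566, -0.0649, 0.1757]
tool_rot: [3.14, -0.001, 0.005]
wrist_force: [-0.2, 0.6, -0.5]
finger_gap: -0.0003
grasp_force: 0.0
clock: 34.4
eef_pos: [0.5659, -0.0649, 0.1736]
tool_rot: [3.14, -0.001, 0.004]
wrist_force: [-0.2, 0.6, 0.4]
finger_gap: 0.0
grasp_force: 0.0
```

```bash
python3 -m crank '[[0,0,0.0015,0,0,0,255],[0,0,0,0,0,0,255],[0,0,0,0,0,0,255]]' && python3 -m crank '[[0,0,0.0015,0,0,0,255],[0,0,0,0,0,0,255],[0,0,0,0,0,0,255]]'
```

```text
clock: 34.65
eef_pos: [0.5659, -0.065, 0.1721]
tool_rot: [3.14, -0.001, 0.004]
wrist_force: [0.2, 0.8, -0.3]
finger_gap: -0.0
grasp_force: 0.0
clock: 34.9
eef_pos: [0.5661, -0.065, 0.1714]
tool_rot: [3.14, -0.002, 0.004]
wrist_force: [-2.4, 0.1, 6.2]
finger_gap: 0.0002
grasp_force: 3.3
```

Firm contact at z=0.1714, where the level handle's top should be (0.1715). One more slight press, then I lift clear and check.

```bash
python3 -m crank '[[0,0,0.001,0,0,0,255],[0,0,0,0,0,0,255],[0,0,0,0,0,0,255],[0,0,-0.01,0,0,0,255],[0,0,-0.03,0,0,0,255],[0,0,-0.04,0,0,0,255],[-0.03,0,-0.02,0,0,0,255],[-0.04,0,0,0,0,0,255],[-0.04,0,0,0,0,0,255],[-0.03,0.02,0,0,0,0,255],[0,0,0,0,0,0,255],[0,0,0,0,0,0,255]]' && python3 red.py
python3 - <<'E'
from jar import *
w=cam("wrist"); g=cv2.GaussianBlur(cv2.cvtColor(w["color"],cv2.COLOR_RGB2GRAY),(3,3),0); ys,xs=np.nonzero(cv2.Canny(g,30,80))
P=np.array([plane(w,u,v,.113)[:2]-(.566,-.031) for u,v in zip(xs,ys)]); d=np.hypot(*P.T); P=P[abs(d-.046)<.009]; G=np.arange(-.006,.0061,.0005)
V=np.array([[np.exp(-((np.hypot(P[:,0]-a,P[:,1]-b)-.046)/.0008)**2).sum() for b in G] for a in G]); i,j=np.unravel_index(V.argmax(),V.shape); print("lid off",G[i],G[j],V.max(),len(P))
s=cam("top"); c=s["color"]; g=cv2.cvtColor(c,cv2.COLOR_RGB2GRAY)
ys,xs=np.nonzero(g[150:185,172:208]<115); print("beaker px",xs.mean()+172,ys.mean()+150,xs.min()+172,xs.max()+172,ys.min()+150,ys.max()+150, "exp",proj(s,(.6105,.321,.072)))
E
```

```text
clock: 35.9
eef_pos: [0.4254, -0.0859, 0.2706]
tool_rot: [3.14, -0.003, 0.003]
wrist_force: [0.1, -0.7, -0.5]
finger_gap: -0.0
grasp_force: 0.0
side [([244, 146, 5, 7, 30], [246.2, 149.1])]
    1.87 [238. 145.]
    1.57 [239. 135.]
    0.9 [243. 130.]
    0.8 [244. 131.]
    0.6 [244. 134.]
    0.3 [245. 141.]
    0 [246. 151.]
top [([324, 173, 15, 6, 81], [330.8, 175.7])]
    1.87 [270. 169.]
    1.57 [286. 169.]
    0.9 [318. 172.]
    0.8 [322. 172.]
    0.6 [327. 173.]
    0.3 [331. 175.]
    0 [331. 176.]
wrist [([195, 0, 64, 16, 842], [228.5, 6.3]), ([95, 97, 7, 2, 13], [97.8, 97.5])]
    1.87 [-334. -138.]
    1.57 [-235. -141.]
    0.9 [ 82. -78.]
    0.8 [116. -66.]
    0.6 [168. -45.]
    0.3 [212. -20.]
    0 [227.  -2.]
lid off -0.0009999999999999957 -0.0009999999999999957 126.82665860509462 397
beaker px 189.45116279069768 165.21395348837208 179 202 155 177 exp (np.float64(188.802689004405), np.float64(165.62556675670393))
```

Run:
```python
from rig import ctrl
print(ctrl.close_job())
```

```text
the job is handed in; nothing more can be done
None
```

Job handed in at about 36 s: all eight balls are in the jar, the lid is seated, the clamp is down on it, and the empty beaker stands upright in its original place. No verdict came back, and the arm brushed the lever partway along without harm.

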